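# Index the diverter and fit the outlet sleeve

### The job

The diverter's brass spigot is parked under its clear guard: lift the yellow sprung plunger, swing the arm round counterclockwise and let the plunger drop home in the hole with the green mark. Then push the blue sleeve, upright as it stands, onto the spigot until it is fully home, with the stiff orange collar pressed right down. Leave everything else on the shelf standing where it is.

Things in the scene. Friction and masses are not known exactly. Their poses are not given: they have to be found in the camera images.
- diverter: Rotary diverter fixed to the shelf: round grey base 156 mm across, flat plate 32 mm up, turning aluminium arm on it (top 46 mm up, 56 at the middle). Origin: on the turning axis at shelf level, z up. Seen in its frame, a steel post at y 92 to 100 mm (50 wide) carries a clear guard over x -28 to 28, y 34 to 100 mm, top 124 mm up. Position and yaw vary.
- head (a joint): Arm angle in rad, counterclockwise from above. At 0 the spigot points along the base's +y (under the guard), the plunger along -y, both 60 mm from the axis; parked it has play from about -0.22 to 0.22 in a curved slot. At 1.5 the plunger is over the green-marked hole (play 0.025 once locked). Stops at -0.25 and 1.75. Light friction.
- plunger (a joint): Lift of the sprung locking plunger in m: 0 = dropped home (pin 10 mm deep in the plate), 0.010 = pin tip level with the plate, 0.016 = top stop. The spring pulls down with 5 to 8 N.
- plunger_knob (a point): Where to grip the yellow plunger knob: upright cylinder 24 mm across and 28 mm tall, spinning freely on the plunger; the point is on its axis, 12 mm below its top and 16 mm above its foot (82 mm above the shelf when home, rising with the plunger).
- station (a point): Centre, at plate level (32 mm), of the hole by the green mark where the plunger has to drop; the plunger's axis must come here.
- spigot_tip (a point): Centre of the top of the upright brass spigot on the arm: 22 mm across, bevelled to 15 mm over its last 8 mm; the tip is 105 mm above the shelf. It turns with the arm.
- spigot_home (a point): Point on the spigot's axis, 56 mm above the shelf: the sleeve's underside lies here when it is fully home.
- collar (a joint): Orange stiff collar round the spigot's foot, 34 mm across, 6 mm thick: its top is 66 mm above the shelf at 0 and 56 mm at 0.010 m, fully pressed. It resists with about 8 N and stays where it is pushed; the sleeve's own weight does not move it.
- sleeve: Blue rigid plastic sleeve (open tube) standing upright: 36 mm outside, 25 mm bore, 60 mm tall, about 90 g; origin at the centre of its underside, z along its axis. Both ends are alike, but keep it the way up it stands.
- cartridge: white ceramic disc cartridge standing upright, 39 mm across, 57 mm tall, thin brass stem on top; origin at the centre of its underside. Bystander.
- nut: stainless hexagonal connector nut with a short stub up, about 35 mm across, 42 mm tall; origin at the centre of its underside. Bystander.
- jar: small white jar with a red cap, 42 mm across, 70 mm tall; origin at the centre of its underside. Bystander.
- cleaner: tall green bottle, 60 mm across, 190 mm tall; origin at the centre of its underside. Bystander.
- grease: slim orange bottle with a black cap, 36 mm across, 120 mm tall; origin at the centre of its underside. Bystander.
- soap_dish: chrome soap dish, 85 x 120 mm, 24 mm tall; origin at the centre of its underside. Bystander.
- plunger_handle: black rubber-gripped plunger handle lying down, about 190 mm long (along its x axis), 30 mm wide, 26 mm tall; origin on the shelf under its grip. Bystander.
Things that resemble listed ones, but are neither listed nor needed, are in the scene too. Several things look just like the sleeve: the one meant starts farthest to the robot's right.

How it is judged:
By the outcome, as a careful person would: the job done as asked, in the order asked, and still so for the second after the job is handed in, with the robot touching nothing.
It also fails if it takes over 64 s, if anything falls off the work surface, if the arm or the gripper's body presses on something with over 40 N, if the wrist force passes 120 N, or if a joint passes its speed limit or range.

### The arm

A 6-joint arm with a two-finger parallel gripper is mounted at the origin on the work surface. World frame = base frame: x ahead of the robot, y to its left, z up, the work surface at z = 0. Lengths are in m, angles in degrees, forces in N, time in s.
With the tool pointing down it reaches from about 0.35 to 0.875 m from the base axis. Payload 4.2 kg.
Tool frame: the origin (TCP) lies midway between the tips of the shut fingers; the grasp point (between the pads) lies 19 mm behind it; z points along the fingers, y is the line along which they close (so a half turn about z gives the same grasp; the last joint's range is limited). The gripper opens to 87 mm and grips with 3 to 60 N. Pads are 19 mm wide; open, the fingers measure 117 mm over their backs; the gripper's body (75 mm by 190 mm) begins 51 mm behind the grasp point.
Start: joints at [-55.084, 22.042, 0.453, 0, -68.411, -14.817], TCP at [0.215, -0.587, 0.223] pointing down, gripper open.
Joint ranges: [-179.83, 179.83], [-69.29, 118.12], [-61.27, 80.66], [-181.25, 117.63], [-171.15, -9.14], [-177.46, 177.46]. Speed limits (degrees/s): [159.86, 159.86, 180, 180, 180, 180].

### API

Orientations are given as [roll, pitch, yaw] about the fixed x, y, z axes, in that order (R = Rz(yaw) Ry(pitch) Rx(roll)).
In Python, from workcell import env gives the robot as it stands. The module is installed in compiled form; this text tells all that it offers. Calls block until the motion is done:
- env.goto(position, orientation): joint-space move of the TCP to a pose.
- env.move_straight(position, rotation=None, rate=0.15, force_limit=None): straight line of the TCP; rotation=None keeps the orientation; rate is the mean speed in m/s. With force_limit (N) it stops when the force on the tool has changed by that much, and returns True; else False.
- env.set_joints(angles): joint-space move.
- env.gripper_to(opening, grasp_force=None): opening from 0.0 (shut) to 1.0 (fully open); grasp_force is the grip in N (None keeps the last); returns when the fingers have stopped.
- env.dwell(seconds).
- env.inverse_kinematics(position, orientation): joint angles nearest the present ones, or None.
- env.read_state(): the state.
- env.grab_frame(name): name is "scene" or "top" or "wrist"; returns a dict with "image" (420x560x3 uint8, blue, green, red), "fx", "fy", "cx", "cy" (pixels), "D" ([k1, k2, p1, p2, k3] as OpenCV has them; the pictures are not rectified), "position" and "orientation" of the camera in the world. Camera axes: x right, y up, looking along -z (the intrinsics and any distortion apply to the point x, -y, -z); pixel columns grow to the right and rows downward; lengths in m; the calibration is good to about 2 mm. A picture is of the moment at which its call begins. There is no depth.
A pose or a line that the arm cannot do raises env.Unreachable and nothing moves.
- env.close_job(): hands the job in; it is judged then, once.
Trained networks look in a picture, given as the dict that the camera call returned (one of the last four; its "shot" number tells which), for a name from the list of things; names that differ only in an ending like _2 or _b are one class to them, and where a whole thing is asked for, a point or a joint stands for the part that bears it (a point fixed in the world has none). Each returns a list of dicts, best first, with "score" (0 to 1); they miss things now and then, are a little off and sometimes report something else, mostly with a low value. They report only what shows in the picture. A call takes as long as a camera call. They do not tell look-alikes from the thing itself.
- env.search_frame(picture, thing): "xyz" ([x, y, z] in m, in world coordinates, good to about 4 mm: the middle of the surface that is visible of it).
- env.trace(picture, thing): "mask" (420x560 bool, what is visible of it).
The state is a dict: "clock": time; "joint_positions": joint angles; "qvel": joint speeds; "joint_torque": joint torques, N m; "position": TCP position; "tool_rot": TCP orientation; "force": force on the tool from outside, world axes, zero at the start; "wrist_torque": the same for the moment, N m; "opening": opening from 0.0 (shut) to 1.0 (fully open); "finger_force": force on a finger pad.
Only numpy, scipy, OpenCV 4.12 (cv2) and the standard library are available. Lean on these libraries where they do the work, as an engineer would, in place of code of your own. Each camera call takes 0.05 s, during which the arm holds its last target. There are 200 camera calls.

## Working session

There is one attempt and no reset: what is moved stays moved. The work goes in short steps, each a Python script; the robot and the scene stay as the last script left them, time stands still between calls to the robot, and variables do not carry over. Pictures are saved under pics/ and viewed, at most 10 in all, crops included, and the job is handed in when it is done.

```bash
mkdir -p pics; cat > h.py <<'E'
import numpy as np,cv2
from workcell import env
from scipy.spatial.transform import Rotation as R
def ray(p,uv):
    K=np.array([[p['fx'],0,p['cx']],[0,p['fy'],p['cy']],[0,0,1]])
    n=cv2.undistortPoints(np.array([[uv]],float),K,np.array(p['D'],float))[0,0]
    return R.from_euler('xyz',p['orientation'],degrees=True).apply([n[0],-n[1],-1])
def atz(p,uv,z):
    d=ray(p,uv);o=np.array(p['position']);return o+d*(z-o[2])/d[2]
def proj(p,X):
    c=R.from_euler('xyz',p['orientation'],degrees=True).inv().apply(np.array(X)-p['position'])
    K=np.array([[p['fx'],0,p['cx']],[0,p['fy'],p['cy']],[0,0,1]])
    return cv2.projectPoints(np.array([[c[0],-c[1],-c[2]]]),np.zeros(3),np.zeros(3),K,np.array(p['D'],float))[0].ravel()
E
python3 - <<'E'
from h import *
for n in ['top','scene']:
    p=env.grab_frame(n);cv2.imwrite(f'pics/{n}0.png',p['image'])
    print(n,p['position'],p['orientation'],p['fx'],p['D'])
    for t in ['diverter','plunger_knob','spigot_tip','station','collar','sleeve','cartridge','nut','jar','cleaner','grease','soap_dish','plunger_handle']:
        try: r=env.search_frame(p,t)
        except Exception as e: print(t,e);continue
        print(t,[(np.round(a['xyz'],3).tolist(),round(a['score'],2),np.round(proj(p,a['xyz'])).tolist()) for a in r])
print(env.read_state())
E
```

```text
top [ 0.45827977 -0.02022983  1.42165824] [  4.26796768   0.61586875 -89.04820837] 468.8066731893078 [-0.00652824  0.          0.          0.          0.        ]
diverter [([0.558, 0.163, 0.031], 0.74, [231.0, 207.0])]
plunger_knob [([0.55, 0.092, 0.095], 0.64, [252.0, 208.0]), ([0.558, 0.156, 0.034], 0.43, [233.0, 207.0])]
spigot_tip [([0.562, 0.141, 0.05], 0.72, [237.0, 205.0])]
station [([0.557, 0.156, 0.032], 0.6, [233.0, 207.0])]
collar []
sleeve [([0.482, -0.123, 0.061], 0.57, [327.0, 234.0]), ([0.498, -0.046, 0.059], 0.55, [301.0, 228.0]), ([0.585, -0.04, 0.059], 0.41, [299.0, 198.0])]
cartridge []
nut [([0.478, -0.213, 0.02], 0.55, [356.0, 236.0])]
jar [([0.574, -0.241, 0.071], 0.59, [369.0, 202.0])]
cleaner [([0.716, -0.106, 0.128], 0.72, [324.0, 149.0])]
grease [([0.405, -0.007, 0.083], 0.69, [287.0, 260.0])]
soap_dish []
plunger_handle [([0.393, -0.401, 0.028], 0.7, [421.0, 266.0])]
scene [ 1.35409837 -0.17954975  0.81580942] [48.52635374  0.65210836 78.19954451] 470.2843327239649 [-0.08088392  0.          0.          0.          0.        ]
diverter [([0.58, 0.167, 0.035
[... 938 characters left out ...]
14.0])]
{'clock': 1.4, 'joint_positions': array([-5.50861570e+01,  2.20412712e+01,  4.52436882e-01,  1.38483482e-03,
       -6.84116929e+01, -1.48182115e+01]), 'qvel': array([-0.02892616, -0.03461766,  0.07433215,  0.13080334,  0.03325233,
       -0.0449626 ]), 'joint_torque': array([ 1.00336751e-03, -3.90469337e+01,  1.87619466e+01,  4.22448233e+00,
        1.54247589e-02, -3.25700512e-05]), 'position': array([ 0.21476704, -0.58691761,  0.22255668]), 'tool_rot': array([ 1.79999820e+02, -1.37970027e-03, -1.59903859e+02]), 'force': array([-0.21686675,  0.36478132, -0.32583775]), 'wrist_torque': array([ 0.02412526,  0.01578751, -0.05989161]), 'finger_force': 0.0, 'opening': 0.9986622710972023}
```

```bash
python3 - <<'E'
import cv2
a=cv2.imread('pics/top0.png')[130:310,160:400];cv2.imwrite('pics/topc.png',cv2.resize(a,None,fx=3.3,fy=3.3,interpolation=2))
a=cv2.imread('pics/scene0.png')[130:310,170:430];cv2.imwrite('pics/scc.png',cv2.resize(a,None,fx=3,fy=3,interpolation=2))
E
```

```text
(no output)
```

View pics/topc.png

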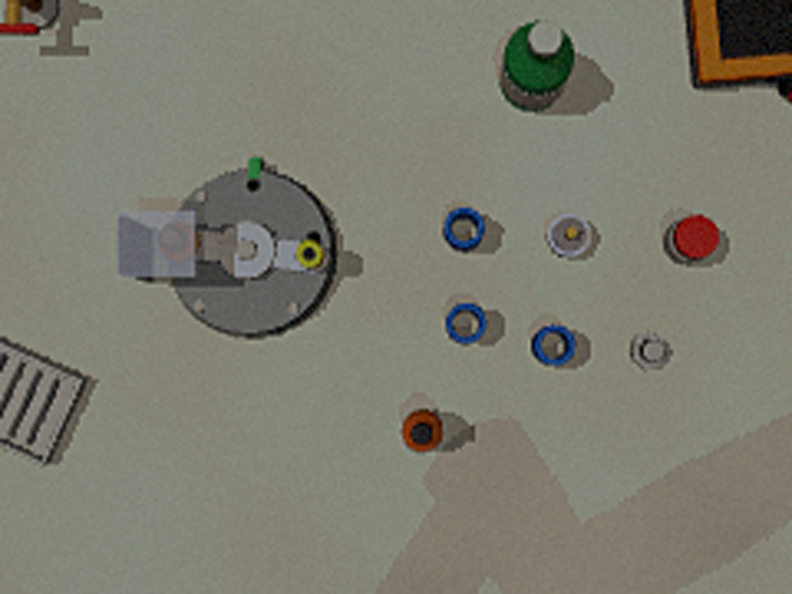

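View pics/scc.png

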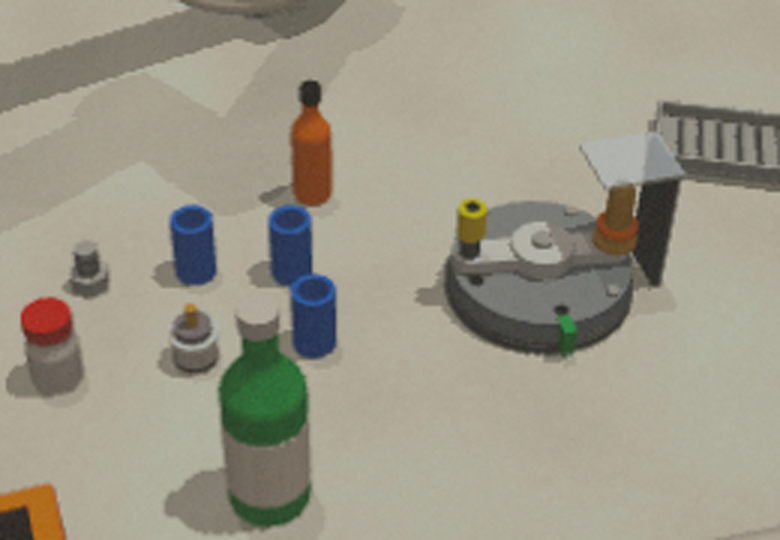

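The top crop shows the knob at full-image pixel (254,207), the green-marked hole at about (237,186), and the hub at about (236,206). The arm is parked under the guard, with the spigot to the left. The rightmost of the three blue sleeves is at (327,234). Next I take a closer look with the wrist camera.

```bash
python3 - <<'E'
from h import *
q0=env.read_state()['joint_positions']
best=None
for yaw in (90,-90):
    q=env.inverse_kinematics([0.56,0.13,0.36],[180,0,yaw]);print(yaw,q)
    if q is not None and (best is None or abs(q-q0).max()<best[0]): best=(abs(q-q0).max(),yaw)
yaw=best[1]
env.goto([0.52,-0.12,0.30],[180,0,yaw])
p=env.grab_frame('wrist');cv2.imwrite('pics/w_s.png',p['image']);print(p['position'],p['orientation'])
for t in ['sleeve']:
    print(t,[(np.round(a['xyz'],3).tolist(),round(a['score'],2),np.round(proj(p,a['xyz'])).tolist()) for a in env.search_frame(p,t)])
np.savez('w_s.npz',**p)
env.goto([0.56,0.13,0.36],[180,0,yaw])
p=env.grab_frame('wrist');cv2.imwrite('pics/w_d.png',p['image']);print(p['position'],p['orientation'],p['fx'],p['D'])
np.savez('w_d.npz',**p)
for t in ['diverter','plunger_knob','spigot_tip','station']:
    print(t,[(np.round(a['xyz'],3).tolist(),round(a['score'],2),np.round(proj(p,a['xyz'])).tolist()) for a in env.search_frame(p,t)])
print(env.read_state()['clock'],env.read_state()['joint_positions'])
a=cv2.hconcat([cv2.imread('pics/w_s.png'),cv2.imread('pics/w_d.png')])
cv2.imwrite('pics/both.png',cv2.resize(a,(800,300)))
E
```

```text
90 [ 29.20814035  13.5818345    7.69781673   0.         -84.11598223
 150.79185965]
-90 [ 29.20814035  13.5818345    7.69781673   0.         -84.11598223
 -29.20814035]
[ 0.52004971 -0.19441601  0.46145338] [-1.56688696e+01 -2.87956557e-02  1.79947393e+02]
sleeve [([0.497, -0.046, 0.046], 0.8, [298.0, 228.0]), ([0.584, -0.042, 0.045], 0.72, [235.0, 231.0]), ([0.483, -0.123, 0.056], 0.67, [311.0, 174.0])]
[0.56013652 0.05540204 0.52133098] [-1.56427546e+01 -5.02818991e-02  1.79970359e+02] 322.9764504130505 [-0.01874485  0.          0.          0.          0.        ]
diverter [([0.559, 0.16, 0.033], 0.84, [282.0, 186.0])]
plunger_knob [([0.554, 0.096, 0.095], 0.63, [285.0, 148.0])]
spigot_tip [([0.562, 0.146, 0.05], 0.67, [279.0, 179.0])]
station [([0.561, 0.161, 0.032], 0.81, [280.0, 186.0])]
4.7917 [ 2.90985916e+01  1.35606521e+01  7.66276885e+00  3.66413295e-03
 -8.41149094e+01 -2.92006044e+01]
```

View pics/both.png

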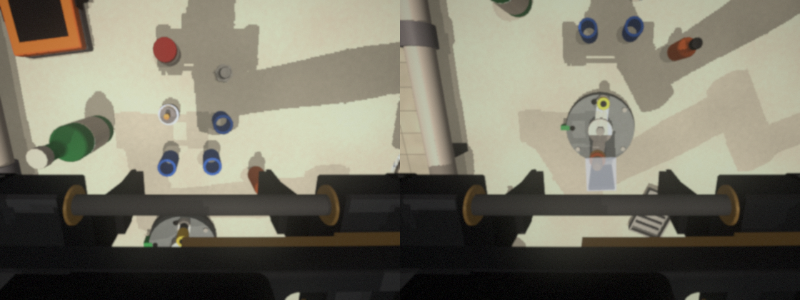

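View pics/w_d.png

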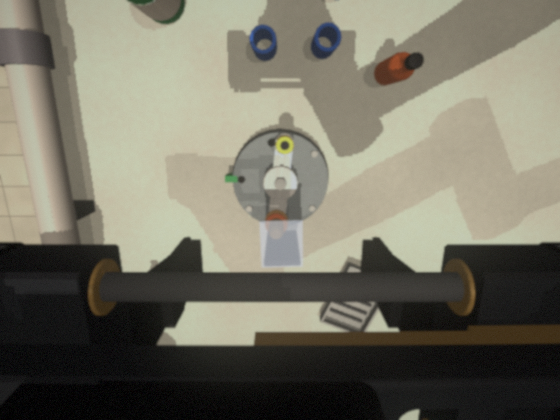

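The wrist picture shows the yellow knob at (285,145), the hub at (281,183), the green-marked hole at (241,179) and the guard at (281,243). I'll refine these numerically in both views.

```bash
cat > fit.py <<'E'
from h import *
from scipy.ndimage import map_coordinates,gaussian_filter
from scipy.optimize import minimize
top=dict(image=cv2.imread('pics/top0.png'),position=[0.45827977,-0.02022983,1.42165824],orientation=[4.26796768,0.61586875,-89.04820837],fx=468.8066731893078,fy=468.8066731893078,cx=280,cy=210,D=[-0.00652824,0,0,0,0])
w=dict(np.load('w_d.npz'));print(w['cx'],w['cy'],w['fy'])
for n,p in (('top',top),('wrist',w)):
    g=gaussian_filter(cv2.cvtColor(p['image'],6).astype(float),.7)
    def samp(X): 
        uv=np.array([proj(p,x) for x in X]); return map_coordinates(g,[uv[:,1],uv[:,0]],order=1)
    th=np.radians(np.r_[-60:46:6,135:241:6])
    circ=lambda c,r:np.c_[c[0]+r*np.cos(th),c[1]+r*np.sin(th),0*th+.032]
    f=lambda c:np.mean(samp(circ(c,.075))-samp(circ(c,.081)))
    c=min(((f((x,y)),x,y) for x in np.arange(.54,.58,.002) for y in np.arange(.14,.18,.002)))
    r=minimize(f,c[1:],method='Nelder-Mead',options=dict(initial_simplex=[c[1:],(c[1]+.003,c[2]),(c[1],c[2]+.003)]))
    c=r.x;print(n,'axis from rim',c,r.fun)
    hsv=cv2.cvtColor(p['image'],40)
    def cen(lo,hi,near,rad=25):
        m=cv2.inRange(hsv,lo,hi);yy,xx=np.nonzero(m);k=np.hypot(xx-near[0],yy-near[1])<rad
        return xx[k].mean(),yy[k].mean(),k.sum()
    ku=cen((22,120,90),(38,255,255),proj(p,[.553,.095,.09]),14);gu=cen((45,80,40),(85,255,255),proj(p,[c[0]+.075,c[1],.03]),20)
    print('knob',ku,atz(p,ku[:2],.094),'green',gu,atz(p,gu[:2],.034))
    # hole: darkest patch round r=.06
    best=[]
    for a in np.arange(-25,26,1.):
        for rr in np.arange(.054,.067,.002):
            X=np.array([c[0]+rr*np.cos(np.radians(a)),c[1]+rr*np.sin(np.radians(a)),.032]);best.append((samp([X])[0],a,rr))
    b=sorted(best)[:8]; print('hole',np.mean(b,0))
    k=atz(p,ku[:2],.094)-[*c,0];print('knob r,ang',np.hypot(*k[:2]),np.degrees(np.arctan2(k[1],k[0])))
    # hub brightness check
    u=proj(p,[*c,.056]);print('hub px',u)
E
python3 fit.py
python3 - <<'E'
import cv2
a=cv2.imread('pics/w_d.png')[115:275,210:350];cv2.imwrite('pics/wdc.png',cv2.resize(a,None,fx=3.7,fy=3.7,interpolation=2))
E
```

```text
281.2015087487394 205.6340284430247 322.9764504130505
top axis from rim [0.56289485 0.13864606] -14.6120459764115
knob (np.float64(253.39473684210526), np.float64(206.39473684210526), np.int64(38)) [0.56619795 0.07150249 0.094     ] green (np.float64(236.56521739130434), np.float64(180.6086956521739), np.int64(23)) [0.64751374 0.12753574 0.034     ]
hole [54.78835676 -8.5         0.066     ]
knob r,ang 0.06722477250480917 -87.18362377070966
hub px [231.31711897 208.22649987]
wrist axis from rim [0.56218916 0.15117331] -39.20152152117426
knob (np.float64(284.26143790849676), np.float64(143.83006535947712), np.int64(153)) [0.55578693 0.09130695 0.094     ] green (np.float64(230.7941176470588), np.float64(178.27941176470588), np.int64(68)) [0.63694499 0.14830192 0.034     ]
hole [ 6.26902022e+01 -1.00000000e+00  5.92500000e-02]
knob r,ang 0.06020771608174213 -96.10412737625101
hub px [279.55824735 182.9791959 ]
```

View pics/wdc.png

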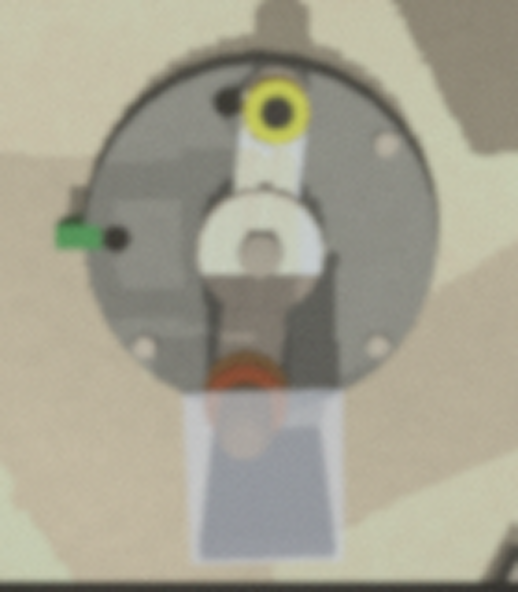

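```bash
python3 - <<'E'
from h import *
w=dict(np.load('w_d.npz'))
hole=atz(w,(241.2,179.3),.032)[:2];ax=np.array([.5622,.1512]);k=np.array([.5558,.0913]);print('hole',hole,np.hypot(*(hole-ax)))
st=lambda:env.read_state()
env.goto([*k,.14],[180,0,-90])
c=env.move_straight([*k,.066],rate=.12,force_limit=8);print('contact',c,st()['position'])
env.gripper_to(.0,25);s=st();print(s['opening'],s['finger_force'],s['force'],s['position'],s['clock'])
env.move_straight([*k,.066+.0135],rate=.03);s=st();print('lift',s['force'],s['position'])
a0=np.arctan2(*(k-ax)[::-1]);a1=np.arctan2(*(hole-ax)[::-1]);print(np.degrees([a0,a1]))
r0=np.hypot(*(k-ax))
N=10
for i in range(1,N+1):
    a=a0+(a1-a0)*i/N
    env.move_straight([ax[0]+.06*np.cos(a),ax[1]+.06*np.sin(a),.0795],[180,0,-90+80*i/N],rate=.05)
    s=st();print(i,np.round(s['force'],1),np.round(s['position'],4),round(s['opening'],3))
    if np.linalg.norm(s['force'])>45: print('abort');break
p=env.grab_frame('top');cv2.imwrite('pics/top1.png',p['image']);np.savez('top1.npz',**p);print(p['cx'],p['cy'],st()['clock'])
E
```

```text
hole [0.62130549 0.15029471] 0.05911241843862494
contact False [0.556721   0.0917126  0.06699994]
0.26643006778893674 25.000237715430558 [-0.35445436  0.11167547 -0.53392771] [0.55575331 0.09128008 0.06599048] 7.5
lift [-0.06168881  1.13614639 -8.65312977] [0.55505899 0.09118433 0.07895574]
[-96.09861611  -0.87750034]
1 [ 0.7  0.7 -7.4] [0.5658 0.0911 0.0792] 0.268
2 [ 1.5 -0.  -8.1] [0.5756 0.0926 0.0794] 0.268
3 [ 1.4  0.4 -7.7] [0.585  0.0957 0.0795] 0.268
4 [ 1.1  0.5 -8.1] [0.594  0.1003 0.0795] 0.272
5 [ 1.4 -0.1 -8.3] [0.602  0.1063 0.0796] 0.266
6 [ 1.8  0.2 -8.1] [0.609  0.1135 0.0796] 0.267
7 [ 1.8  0.6 -8.4] [0.6146 0.1218 0.0796] 0.268
8 [ 1.4 -0.2 -8.5] [0.6188 0.1309 0.0796] 0.268
9 [ 3.2  0.2 -8.1] [0.6215 0.1405 0.0796] 0.266
10 [ 2.9 -0.2 -7.6] [0.6226 0.1505 0.0797] 0.267
286.52543159287916 206.34092048926917 11.65
```

```bash
python3 - <<'E'
from h import *
st=lambda:env.read_state()
x,y=.6222,.1503
for z in (.076,.0745,.072,.069,.0665):
    env.move_straight([x,y,z],rate=.03);s=st();print(z,np.round(s['force'],1),np.round(s['position'],4))
    if s['force'][2]>3: print('blocked');break
print(s['clock'])
E
```

```text
0.076 [ 4.1 -0.  -7.9] [0.6226 0.1503 0.076 ]
0.0745 [ 4.   0.5 -7.5] [0.6226 0.1503 0.0746]
0.072 [ 4.2  0.4 -6.4] [0.6225 0.1503 0.0721]
0.069 [ 4.5 -0.9 -5.9] [0.6225 0.1503 0.069 ]
0.0665 [ 4.4  0.5 -5.3] [0.6225 0.1503 0.0666]
12.9167
```

```bash
python3 - <<'E'
from h import *
st=lambda:env.read_state()
for y in (.1543,.1463):
    c=env.move_straight([.6222,y,.0663],rate=.02,force_limit=6);print(c,st()['position'],st()['force'])
env.move_straight([.6222,.1503,.0663],rate=.02)
env.gripper_to(.75);
env.move_straight([.6222,.1503,.15],rate=.15)
# view of diverter: camera sits 75 mm along -y for yaw -90
env.goto([.54,.13,.36],[180,0,-90])
p=env.grab_frame('wrist');cv2.imwrite('pics/w_d2.png',p['image']);np.savez('w_d2.npz',**p)
hsv=cv2.cvtColor(p['image'],40)
def cen(lo,hi,near,rad):
    m=cv2.inRange(hsv,lo,hi);yy,xx=np.nonzero(m);k=np.hypot(xx-near[0],yy-near[1])<rad
    return xx[k].mean(),yy[k].mean(),k.sum()
ku=cen((22,120,90),(38,255,255),proj(p,[.622,.150,.09]),16);print('knob',ku,atz(p,ku[:2],.094))
for t in ['spigot_tip','collar','plunger_knob']:
    print(t,[(np.round(a['xyz'],3).tolist(),round(a['score'],2),np.round(proj(p,a['xyz'])).tolist()) for a in env.search_frame(p,t)])
for X in ([.5022,.152,.105],[.5022,.152,.066],[.5622,.1512,.056]): print(proj(p,X))
u=proj(p,[.53,.15,.07]).astype(int);x0,y0=u-[90,65]
print(x0,y0);a=p['image'][y0:y0+130,x0:x0+180];cv2.imwrite('pics/w_d2c.png',cv2.resize(a,None,fx=4.4,fy=4.4,interpolation=2))
print(st()['clock'])
E
```

```text
True [0.6226538  0.1510473  0.06597638] [ 2.85568917 -1.54833798  0.66349058]
True [0.62280408 0.14897058 0.0659436 ] [ 0.10684039 -0.62221584  2.52382409]
knob (np.float64(221.4438202247191), np.float64(186.26404494382024), np.int64(178)) [0.61996413 0.1485526  0.094     ]
spigot_tip [([0.562, 0.151, 0.052], 0.64, [266.0, 182.0])]
collar [([0.507, 0.151, 0.064], 0.71, [304.0, 184.0])]
plunger_knob [([0.621, 0.151, 0.094], 0.77, [221.0, 188.0])]
[309.43055248 190.61986924]
[307.07686608 184.51658545]
[265.55634077 182.54978523]
197 118
16.7833
```

View pics/w_d2c.png

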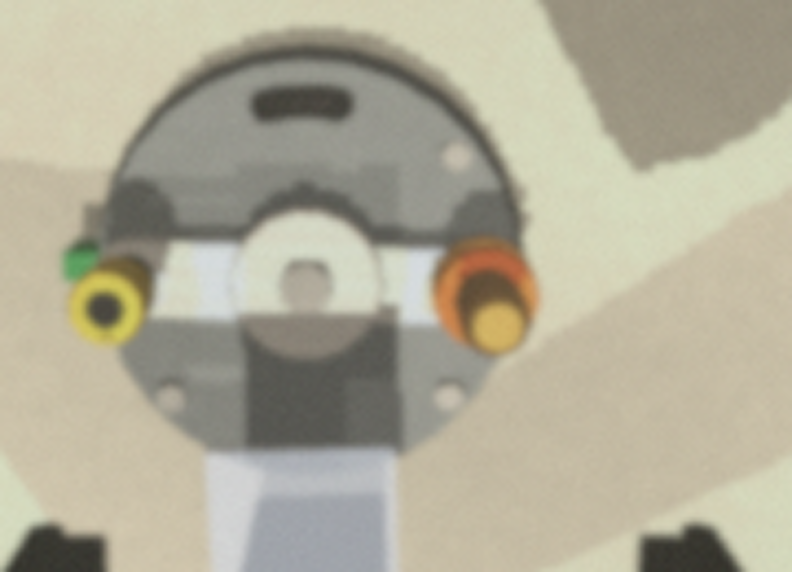

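The crop shows the plunger at the green mark (crop 105,308) and the spigot tip at crop (497,326), which is image (310,192). The wiggle test confirmed the lock, with play of about ±1 mm. Next I grasp the sleeve, centring it along both axes.

```bash
python3 - <<'E'
from h import *
st=lambda:env.read_state()
d=dict(np.load('w_d2.npz'));print('tip',atz(d,(309.95,192.1),.105),'collar',atz(d,(307.2,185.0),.066),'hub',atz(d,(266.5,182.8),.056))
w=dict(np.load('w_s.npz'));hsv=cv2.cvtColor(w['image'],40);m=cv2.inRange(hsv,(100,90,40),(130,255,255))
u=proj(w,[.483,-.123,.06]);n,l,s_,c=cv2.connectedComponentsWithStats(m)
i=min(range(1,n),key=lambda i:np.hypot(*(c[i]-u))+(s_[i,4]<30)*99);print(u,c[i],s_[i])
S=atz(w,c[i],.045);print('sleeve est',S)
x,y=S[0],S[1]
if not(abs(x-.483)<.008 and abs(y+.123)<.008): x,y=.483,-.124
env.gripper_to(.72,5)
env.goto([x,y,.16],[180,0,0])
p=env.grab_frame('top');cv2.imwrite('pics/top2.png',p['image'])
print('contact',env.move_straight([x,y,.03],rate=.12,force_limit=5),st()['position'])
env.gripper_to(0,4);s=st();print(s['opening'],s['force'],s['position'])
env.gripper_to(.72)
env.move_straight([x,y,.09],rate=.12)
env.move_straight([x,y,.09],[180,0,-90])
print('contact',env.move_straight([x,y,.027],rate=.1,force_limit=5),st()['position'])
env.gripper_to(0,35);s=st();print(s['opening']*87,s['finger_force'],s['position'],s['force'],s['clock'])
E
```

```text
tip [0.50146503 0.15400271 0.105     ] collar [0.50200733 0.15270758 0.066     ] hub [0.56082321 0.15157241 0.056     ]
[310.56888703 174.05043798] [311.80165289 172.73966942] [299 160  26  27 242]
sleeve est [ 0.48004965 -0.12205704  0.045     ]
contact False [ 0.48067596 -0.12202821  0.03062605]
0.4217180336029198 [ 0.4192222  -0.93460046  0.44204823] [ 0.4801787  -0.12211013  0.03018816]
contact False [ 0.48052904 -0.12209458  0.02736182]
35.81422613663642 34.99973394253294 [ 0.48036959 -0.12205667  0.02731262] [0.19980437 0.12635573 1.4391375 ] 25.2417
```

```bash
python3 - <<'E'
from h import *
st=lambda:env.read_state()
x,y=.5018,.1530;off=.0273
env.move_straight([.4802,-.1221,.17],rate=.15)
env.goto([x,y,.17],[180,0,-90])
env.move_straight([x,y,.110+off],rate=.1);env.dwell(.2);s=st();print(s['force'],s['position'],s['opening']*87)
c=env.move_straight([x,y,.070+off],rate=.03,force_limit=5);s=st()
print(c,np.round(s['position'],4),'underside',s['position'][2]-off,np.round(s['force'],2),np.round(s['wrist_torque'],2),s['opening']*87,s['clock'])
E
```

```text
[-0.44538179  0.8911966  -1.10412688] [0.50232035 0.15306925 0.13811536] 35.86901909562377
False [0.502  0.1531 0.0975] underside 0.0702185765060255 [-0.45 -0.64 -0.84] [-0.02  0.09  0.01] 36.286592613555584 29.5667
```

```bash
python3 - <<'E'
from h import *
st=lambda:env.read_state()
x,y=.5018,.1530;off=.0273
for u in (.064,.060,.057,.0555,.0545):
    c=env.move_straight([x,y,u+off],rate=.02,force_limit=30);s=st()
    print(c,'underside',round(s['position'][2]-off,4),np.round(s['force'],2),round(s['opening']*87,2),round(s['clock'],1))
    if c: break
E
```

```text
False underside 0.0645 [-1.33  0.13  3.48] 35.87 30.0
False underside 0.0605 [-0.97  1.    5.32] 35.45 30.4
False underside 0.0574 [-0.49  0.19  5.87] 35.87 30.7
False underside 0.0559 [-0.94  0.35  5.12] 35.86 30.9
False underside 0.0558 [-2.45 -0.04 11.15] 35.69 31.2
```

```bash
python3 - <<'E'
from h import *
st=lambda:env.read_state()
x,y=.5018,.1530;off=.0273
c=env.move_straight([x,y,.051+off],rate=.02,force_limit=22);s=st()
print(c,'underside',round(s['position'][2]-off,4),np.round(s['force'],2),round(s['opening']*87,2),round(s['clock'],1))
s=st();q=s['position'];env.move_straight([x,y,.0557+off],rate=.02);print(st()['force'])
env.gripper_to(.72,10)
env.move_straight([x,y,.15],rate=.1);env.gripper_to(.2)
c=env.move_straight([x,y,.108],rate=.03,force_limit=20);s=st();print('top press',c,s['position'],s['force'],s['clock'])
env.move_straight([x,y,.17],rate=.1)
env.goto([.5,.09,.36],[180,0,-90])
p=env.grab_frame('wrist');a=p['image']
u=proj(p,[.53,.15,.07]).astype(int);x0,y0=np.maximum(u-[90,65],0)
cv2.imwrite('pics/end_w.png',cv2.resize(a[y0:y0+130,x0:x0+180],None,fx=4.4,fy=4.4,interpolation=2))
env.goto([.30,-.45,.30],[180,0,-120])
p=env.grab_frame('scene');a=p['image'][130:310,170:430];cv2.imwrite('pics/end_s.png',cv2.resize(a,None,fx=3,fy=3,interpolation=2))
print([np.round(proj(p,[x,y,z])) for z in (.056,.116)],st()['clock'])
E
```

```text
True underside 0.0558 [-2.12 -0.37  7.21] 35.6 31.4
[ 0.83144036 -0.42638619  4.84327063]
top press True [0.50205689 0.15284164 0.11634655] [-1.32891903  0.75684413  6.0103151 ] 35.2833
[array([344., 194.]), array([345., 175.])] 38.975
```

View pics/end_s.png

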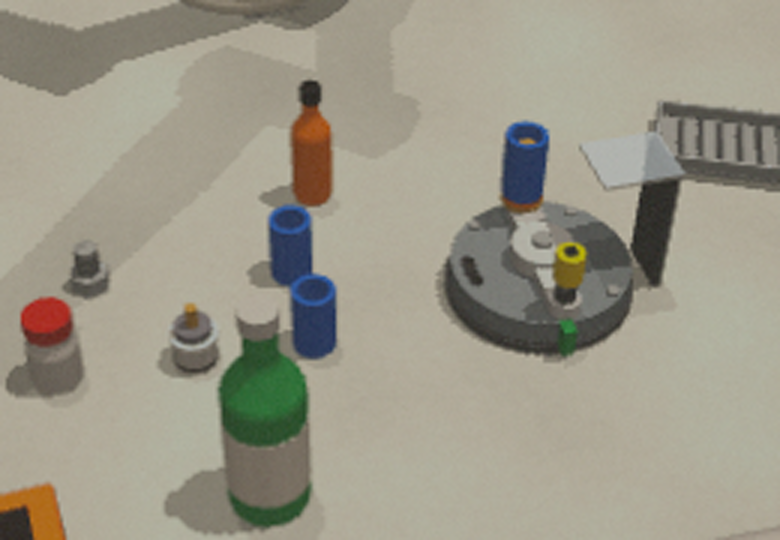

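The picture shows the sleeve upright on the spigot (crop 525,165), with the collar pressed beneath it. The plunger is home at the green mark (crop 569,270) and everything else stands where it was. A 20 N press found the sleeve's top at 116 mm, which is the fully home height.

```bash
python3 -c "
from workcell import env
print(env.close_job())"
```

```text
the job is handed in; nothing more can be done
None
```

The job is done and handed in at about 39 s: the plunger is locked at the green mark, the blue sleeve is fully home with the collar pressed down, and nothing else appears moved in the final camera view.

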